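# Refill the spacer compartment from the pouring cup

### The arm

A 7-joint arm with a two-finger parallel gripper is mounted at the origin on a cart in front of the work surface, level with it; the furniture and walls round the work are solid. World frame = base frame: x ahead of the robot, y to its left, z up, the work surface at z = 0. Lengths are in m, angles in rad, forces in N, time in s.
With the tool pointing down it reaches from about 0.425 to 0.875 m from the base axis. Payload 8.4 kg.
Tool frame: the origin (TCP) lies midway between the tips of the shut fingers; the grasp point (between the pads) lies 19 mm behind it; z points along the fingers, y is the line along which they close (so a half turn about z gives the same grasp; the last joint's range is limited). The gripper opens to 87 mm and grips with 3 to 60 N. Pads are 19 mm wide; open, the fingers measure 117 mm over their backs; the gripper's body (75 mm by 190 mm) begins 51 mm behind the grasp point.
Start: joints at [-0.099, 0.333, 0.04, 1.465, -0.013, 1.343, -0.059], TCP at [0.65, -0, 0.223] pointing down, gripper open.
Joint ranges: [-2.58, 2.58], [-0.38, 2.09], [-1.3, 1.39], [0.25, 2.4], [-1.5, 4.64], [0.08, 2.09], [-2.65, 2.65]. Speed limits (rad/s): [2.22, 2.22, 2.79, 2.79, 3.14, 3.14, 3.14].

### API

Orientations are given as a unit quaternion [w, x, y, z].
In Python, from cell import readout, capture, camera_params, close_job gives the robot as it stands.
- The arm moves only by the tool drive_tool, never from a script. Its argument "rows" is a list of rows, each a list of 7 numbers: the turn, a rotation vector about the tool's x, y, z in degrees, then the shift along the tool's x, y, z in mm, then the closure, from 0 (fully open) to 1 (shut). A call has 1 to 5 rows; each row shifts and turns the commanded pose from where the row before left it, along the tool's axes as they then stand; what a row does not reach is not made up. A row lasts 1/8 s, in which the tool goes at most 62.5 mm and 10.7 degrees, less where a joint would pass 70% of its speed; a pose out of reach is approached as far as the arm can. A call with a gripper value outside its range is refused whole. The fingers move at their own pace and stop on an object; "newtons" is the grip in N (left out, the last holds). Time passes only in rows, so rows that do not move let the fingers close. It gives the time, the measured TCP pose, the force, the opening and the grip force at its end, in the units of the state.
- readout.observe(): the state, without advancing time (a new reading comes with each control period).
- capture(name): name is "scene" or "side" or "wrist"; returns the picture (420x560x3 uint8, red, green, blue); there is no depth.
- camera_params(name): a dict with "K" (3x3 intrinsics, pixels), "origin" and "rotation" of the camera in the world; the wrist camera has in their place "hand_eye" (4x4, takes a point from camera to tool coordinates, whose origin is the TCP and whose axes are the flange's). Camera axes: x right, y up, looking along -z (the intrinsics and any distortion apply to the point x, -y, -z); pixel columns grow to the right and rows downward; lengths in m; the calibration is good to about 2 mm. A picture is of the moment at which its call begins: read the wrist's pose just before it. camera_params takes no time and is no camera call.
- close_job(): hands the job in; it is judged then, once.
The state is a dict: "clock": time; "joint_pos": joint angles; "qd": joint speeds; "joint_torque": joint torques, N m; "tool_pos": TCP position; "ee_rot": TCP orientation; "force": force on the tool from outside, world axes, zero at the start; "wrist_torque": the same for the moment, N m; "opening": finger opening in m; "grip_force": force on a finger pad.
Only numpy, scipy, OpenCV 4.12 (cv2) and the standard library are available. Lean on these libraries where they do the work, as an engineer would, in place of code of your own. Each camera call takes 0.05 s, during which the arm holds its last target. There are 200 camera calls.

### The job

Take the blue pouring cup off its sloping stand by the black handle, keeping the six brass spacers in it, and pour all six into the front middle compartment of the open orange case (the front is the side nearest the robot); do not pick spacers up with the fingers. Then set the empty cup down upright in the middle of the cork coaster and let go, leaving the tape roll and the paste tin where they are.

Things in the scene. Friction and masses are not known exactly. Their poses are not given: they have to be found in the camera images.
- cup: blue open-fronted pouring cup, 0.11 kg. Origin: centre of its flat underside; x to the lip, z up. Floor 48 (x -24 to 24) x 44 mm, walls 3 mm, 45 mm high; from x = 24 a ramp rises 35 degrees to the lip, 22 mm side walls; 38 mm wide inside to the lip. Handle at the back: see cup_grip. Starts on the stand, leaning 15 degrees, lip high
- cup_grip (a point): point to grip on the axis of the cup's black handle, at (-50, 0, 72) mm in the cup's frame, axes as the cup's. The handle is a flat bar 12 mm thick along y, 18 mm wide, leaning back (to -x) 25 degrees from the cup's z, from (-26, 0, 20) at the back wall to its end at (-62, 0, 97)
- cup_lip (a point): middle of the outer edge of the pouring lip, at (65, 0, 29) mm in the cup's frame; axes as the cup's
- cup_inside (a point): point inside the cup over the middle of its floor, at (6, 0, 14) mm in the cup's frame
- stand: grey sloping stand of the cup, fixed, 90 x 70 mm foot; origin under its centre. Its seat (centre at z = 40 mm) rises 15 degrees to the stand's +x; a low stop behind and cheeks beside the cup stand 12 mm above the seat; the cup lifts straight up out of it
- case: orange case, fixed, 120 x 190 mm; origin under its centre; front (-x) faces the robot; two rows of three compartments; outer walls 32 mm high, inner walls 28 mm, 2 mm thick. Its clear lid, hinged along the back (x = 62, z = 33 mm), stands open, leaning back about 20 degrees, up to 150 mm high
- compartment (a point): centre of the floor of the case's front middle compartment, 2 mm above the desk, axes as the case's; the compartment is 62 mm long in x, 62 mm in y, walls 26 mm above this point (30 mm at the front)
- coaster: round cork coaster, fixed, 96 mm across, 5 mm thick; origin under its centre
- tape_roll: roll of amber tape, 46 mm across, 25 mm high, loose; origin under its centre
- tin: round white paste tin, 48 mm across, 22 mm high, loose; origin under its centre
- spacer1: brass hexagonal spacer, 12 mm across the flats and 12 mm long (along z), 11 g, one of six alike; origin at its centre; starts in the cup
- spacer2: brass hexagonal spacer, 12 mm across the flats and 12 mm long (along z), 11 g, one of six alike; origin at its centre; starts in the cup
- spacer3: brass hexagonal spacer, 12 mm across the flats and 12 mm long (along z), 11 g, one of six alike; origin at its centre; starts in the cup
- spacer4: brass hexagonal spacer, 12 mm across the flats and 12 mm long (along z), 11 g, one of six alike; origin at its centre; starts in the cup
- spacer5: brass hexagonal spacer, 12 mm across the flats and 12 mm long (along z), 11 g, one of six alike; origin at its centre; starts in the cup
- spacer6: brass hexagonal spacer, 12 mm across the flats and 12 mm long (along z), 11 g, one of six alike; origin at its centre; starts in the cup
There are look-alikes about, which are no part of the job. Several things have the shape of the coaster; the one meant has the colours described above.

How it is judged:
On the way, in this order (a step that is already met when the one before it is completed fails the run):
1. the cup is lifted clear of its stand with all six spacers in it (distance between each of spacer1, spacer2, spacer3, spacer4, spacer5, spacer6 and cup_inside below 0.055 m and height (world z) of cup above 0.075 m), for 0.1 s.
2. all six spacers lie in the front middle compartment (x of spacer1 in the frame of compartment between -0.031 and 0.031 m and y of spacer1 in the frame of compartment between -0.032 and 0.032 m and z of spacer1 in the frame of compartment between -0.002 and 0.028 m and x of spacer2 in the frame of compartment between -0.031 and 0.031 m and y of spacer2 in the frame of compartment between -0.032 and 0.032 m and z of spacer2 in the frame of compartment between -0.002 and 0.028 m and x of spacer3 in the frame of compartment between -0.031 and 0.031 m and y of spacer3 in the frame of compartment between -0.032 and 0.032 m and z of spacer3 in the frame of compartment between -0.002 and 0.028 m and x of spacer4 in the frame of compartment between -0.031 and 0.031 m and y of spacer4 in the frame of compartment between -0.032 and 0.032 m and z of spacer4 in the frame of compartment between -0.002 and 0.028 m and x of spacer5 in the frame of compartment between -0.031 and 0.031 m and y of spacer5 in the frame of compartment between -0.032 and 0.032 m and z of spacer5 in the frame of compartment between -0.002 and 0.028 m and x of spacer6 in the frame of compartment between -0.031 and 0.031 m and y of spacer6 in the frame of compartment between -0.032 and 0.032 m and z of spacer6 in the frame of compartment between -0.002 and 0.028 m), for 0.2 s.
At the end, for the whole second after the job is handed in: All six spacers lie in the front middle compartment of the case (centres within its walls, no higher than they), and the cup stands upright (within 0.08 rad) on the coaster, its floor's centre within 30 mm of the coaster's centre; everything released and at rest (all of step 2 and horizontal distance between cup and coaster below 0.03 m and angle between cup's own z axis and vertical below 0.08 rad and height (world z) of cup between 0.002 and 0.009 m and linear speed of each of cup, spacer1, spacer2, spacer3, spacer4, spacer5, spacer6 below 0.02 m/s); the robot touches nothing.
It fails at once if a spacer is squeezed or pushed by the fingers (contact force between the fingers and spacer1 above 2 N or contact force between the fingers and spacer2 above 2 N or contact force between the fingers and spacer3 above 2 N or contact force between the fingers and spacer4 above 2 N or contact force between the fingers and spacer5 above 2 N or contact force between the fingers and spacer6 above 2 N).
It fails at once if the tape roll or the paste tin is moved by more than 30 mm (distance of any of tape_roll, tin from where it was at the start of the episode above 0.03 m).
It also fails if it takes over 48 s, if anything falls off the work surface, if the arm or the gripper's body presses on something with over 40 N, if the wrist force passes 120 N, or if a joint passes its speed limit or range.

## Working session

There is one attempt and no reset: what is moved stays moved. The work goes in short steps, Python scripts to look and compute and a tool call to move; the robot and the scene stay as the last step left them, time stands still between calls to the robot, and variables do not carry over. Pictures are saved under pics/ and viewed, at most 10 in all, crops included, and the job is handed in when it is done.

Besides the shell and the picture viewer there is one more tool, called after "Call:" in YAML: its name, and indented under it one key for each argument. drive_tool: Moves the arm, as the interface text tells. Its arguments: {"type":"object","properties":{"rows":{"type":"array"},"newtons":{"type":"number"}},"required":["rows"]}

```bash
mkdir -p pics; ls
python3 - <<'E'
from cell import readout, capture, camera_params
import cv2, numpy as np
for n in ["scene","side"]:
    im=capture(n); cv2.imwrite(f"pics/{n}0.png",im[:,:,::-1]); p=camera_params(n)
    print(n,np.round(p["K"],1).tolist(),np.round(p["origin"],3).tolist(),np.round(p["rotation"],3).tolist(), [k for k in p])
p=camera_params("wrist");print(p)
print(readout.observe())
E
```

```text
pics
scene [[546.6, 0.0, 275.8], [0.0, 546.6, 206.8], [0.0, 0.0, 1.0]] [0.036, -0.628, 0.852] [0.859, 0.377, -0.136, -0.319] ['K', 'origin', 'rotation']
side [[445.1, 0.0, 277.2], [0.0, 445.1, 210.9], [0.0, 0.0, 1.0]] [0.347, 0.806, 0.431] [-0.107, -0.083, 0.545, 0.827] ['K', 'origin', 'rotation']
{'K': array([[317.83523141,   0.        , 273.79082643],
       [  0.        , 317.83523141, 210.05964418],
       [  0.        ,   0.        ,   1.        ]]), 'hand_eye': array([[-3.00536723e-04,  9.62577064e-01,  2.71007944e-01,
         7.49592092e-02],
       [ 9.99999943e-01,  3.30128149e-04, -6.36035887e-05,
        -3.29030333e-04],
       [-1.50690707e-04,  2.71007910e-01, -9.62577109e-01,
        -1.61976327e-01],
       [ 0.00000000e+00,  0.00000000e+00,  0.00000000e+00,
         1.00000000e+00]])}
{'clock': 0.1, 'joint_pos': array([-0.09920275,  0.33386445,  0.03987715,  1.46616135, -0.0133675 ,
        1.34328103, -0.05849605]), 'qd': array([-0.00060903, -0.00227313, -0.00124033, -0.00119831, -0.00051557,
        0.00038336,  0.00093549]), 'joint_torque': array([ 3.73962146e-03, -6.57807541e+01,  1.33961700e+00, -4.04708719e+01,
       -5.96434018e-02,  4.10120690e-02, -6.81097418e-06]), 'tool_pos': array([ 6.49591730e-01, -3.72280639e-05,  2.21743139e-01]), 'ee_rot': array([-4.64037669e-04,  7.07108330e-01,  7.07104861e-01, -5.56295774e-04]), 'force': array([-0.46501133, -0.69183384, -0.44924206]), 'wrist_torque': array([-0.0042027 , -0.02973613, -0.00573206]), 'grip_force': 0.0, 'opening': 0.08682677496640544}
```

View pics/scene0.png

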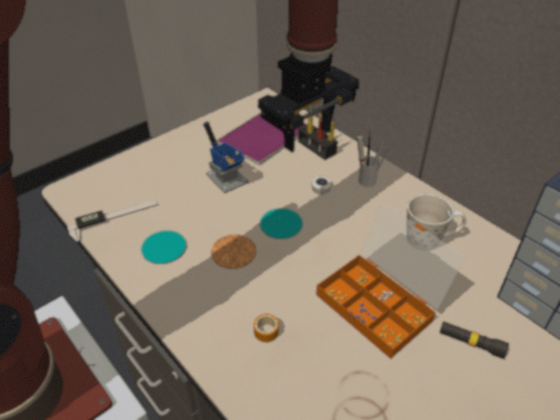

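View pics/side0.png

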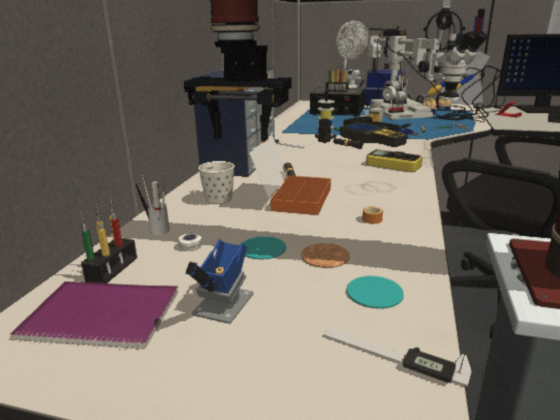

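```bash
cat > h.py <<'E'
import numpy as np, cv2
from scipy.spatial.transform import Rotation as R
from cell import readout, capture, camera_params
def q(w): return R.from_quat([w[1],w[2],w[3],w[0]])
def pose(s): return np.array(s["tool_pos"]), q(s["ee_rot"]).as_matrix()
def cam(n,s=None):
    p=camera_params(n)
    if n!="wrist":
        r=np.array(p["rotation"]); M=r if r.shape==(3,3) else q(r).as_matrix()
        return p["K"],np.array(p["origin"]),M
    t,Rt=pose(s); H=p["hand_eye"]
    return p["K"],t+Rt@H[:3,3],Rt@H[:3,:3]
def ray(c,uv):
    K,o,M=c; d=np.linalg.inv(K)@[uv[0],uv[1],1]; d=M@(d*[1,-1,-1]); return o,d/np.linalg.norm(d)
def onz(c,uv,z):
    o,d=ray(c,uv); return o+d*(z-o[2])/d[2]
def proj(c,P):
    K,o,M=c; v=M.T@(np.array(P)-o)*[1,-1,-1]; v=K@v; return v[:2]/v[2]
def tri(a,b):
    (o,d),(p,e)=a,b; A=np.stack([d,-e],1); t=np.linalg.lstsq(A,p-o,rcond=None)[0]
    x,y=o+t[0]*d,p+t[1]*e; return (x+y)/2,np.linalg.norm(x-y)
E
python3 - <<'E'
from h import *
np.set_printoptions(precision=4,suppress=True)
ims={n:cv2.imread(f"pics/{n}0.png") for n in("scene","side")}
for n,im in ims.items():
    c=cam(n); hsv=cv2.cvtColor(im,cv2.COLOR_BGR2HSV)
    for name,lo,hi,z,w in [("orange",(3,140,90),(14,255,255),.032,0),("cork",(5,60,80),(16,190,230),.005,0),("blue",(105,110,50),(125,255,255),.07,0),("amber",(10,150,80),(25,255,255),.02,0)]:
        m=cv2.morphologyEx(cv2.inRange(hsv,lo,hi),cv2.MORPH_OPEN,np.ones((3,3)))
        k,l,st,ce=cv2.connectedComponentsWithStats(m)
        for i in range(1,k):
            if st[i][4]>80: 
                cn=cv2.findContours((l==i).astype('uint8'),0,2)[0][0]
                u=cv2.minAreaRect(cn); bx=cv2.boxPoints(u)
                print(n,name,st[i],ce[i],onz(c,ce[i],z))
S=cam("scene")
print("case corners",[onz(S,p,.032) for p in [(359,258),(433,311),(391,351),(317,293)]])
print("stand foot",[onz(S,p,0.003) for p in [(207,178),(226,189),(247,178)]])
D=cam("side")
print("side foot",[onz(D,p,0.003) for p in [(197,309),(238,318),(252,294)]])
print("tape,tin",onz(S,(266,322),.025),onz(S,(321,183),.022))
big=np.hstack([cv2.resize(ims["scene"][105:205,180:280],(400,400),interpolation=2),cv2.resize(ims["side"][225:325,175:275],(400,400),interpolation=2)])
cv2.imwrite("pics/crop1.png",big)
E
```

```text
scene orange [213 236  42  31 915] [233.2995 250.9923] [0.4577 0.0069 0.032 ]
scene orange [ 321  257  112  100 4438] [375.9398 303.6048] [ 0.5772 -0.2719  0.032 ]
scene orange [ 40 322  20  16 192] [ 49.099  329.2604] [0.0939 0.0717 0.032 ]
scene orange [ 49 385  57  35 970] [ 82.5289 406.0784] [ 0.0735 -0.1022  0.032 ]
scene cork [ 210  233   47   37 1360] [233.1426 251.0324] [0.4713 0.0279 0.005 ]
scene cork [316 254 121  63 541] [378.1608 279.4418] [ 0.6431 -0.223   0.005 ]
scene cork [ 87 385  18  20 176] [ 95.9205 394.6534] [ 0.1009 -0.0808  0.005 ]
scene cork [361 398  27  22 224] [375.1295 410.4375] [ 0.4324 -0.4035  0.005 ]
scene cork [ 64 406  26  14 189] [ 74.2222 414.3598] [ 0.0581 -0.0893  0.005 ]
scene blue [212 144  31  26 434] [224.6359 155.3111] [0.608  0.2339 0.07  ]
scene amber [ 317  257  117  100 5822] [375.3047 304.9255] [ 0.5819 -0.2679  0.02  ]
scene amber [255 330  23  11 154] [265.9481 335.5714] [ 0.3835 -0.1856  0.02  ]
side orange [ 271  176   59   38 1736] [300.7857 194.8329] [ 0.576  -0.2084  0.032 ]
side orange [364 214  18   9 147] [372.4286 217.8912] 
[... 706 characters left out ...]
] [ 0.3635 -0.5737  0.02  ]
side amber [ 271  176   59   38 1710] [300.8035 194.8444] [ 0.5828 -0.2388  0.02  ]
side amber [364 213  18  10 156] [372.5769 217.4872] [ 0.3933 -0.135   0.02  ]
side amber [ 99 230  10  26 158] [103.3861 242.2025] [0.9194 0.1154 0.02  ]
case corners [array([ 0.6366, -0.1737,  0.032 ]), array([ 0.6433, -0.3513,  0.032 ]), array([ 0.521 , -0.3564,  0.032 ]), array([ 0.5118, -0.1825,  0.032 ])]
stand foot [array([0.5704, 0.2631, 0.003 ]), array([0.5808, 0.1999, 0.003 ]), array([0.6438, 0.1991, 0.003 ])]
side foot [array([0.643 , 0.2608, 0.003 ]), array([0.5697, 0.2672, 0.003 ]), array([0.5696, 0.198 , 0.003 ])]
tape,tin [ 0.4   -0.166  0.025] [0.7498 0.052  0.022 ]
```

View pics/crop1.png

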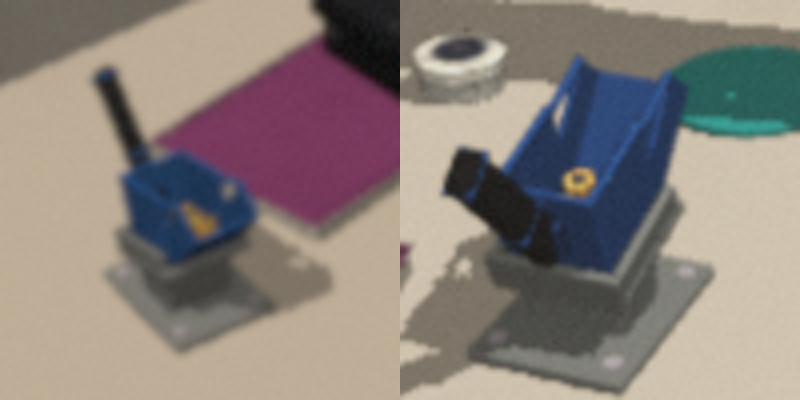

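Run:
```python
from h import *
np.set_printoptions(precision=4,suppress=True)
S=cam("scene");D=cam("side")
s=lambda x,y:(180+x/4-.4,105+y/4-.4); d=lambda x,y:(175+(x-400)/4-.4,225+y/4-.4)
T,e=tri(ray(S,s(105,74)),ray(D,d(460,168)));print("top",T,e)
B,e=tri(ray(S,s(142,158)),ray(D,d(530,235)));print("handle low",B,e)
print("foot scene",[onz(S,s(*p),.004) for p in [(105,272),(182,352),(272,305)]])
print("foot side",[onz(D,d(*p),.004) for p in [(470,357),(620,390),(712,268)]])
# predicted pixel check of a model: stand centre c, yaw
f0=[onz(S,s(*p),.004) for p in [(105,272),(272,305)]];f1=[onz(D,d(*p),.004) for p in [(470,357),(712,268)]]
print(np.mean(f0,0),np.mean(f1,0))
for yaw in (-100,-90,-80,-70,-60):
    c=np.mean(f1,0)[:2]; Rz=R.from_euler('z',yaw,degrees=True).as_matrix(); Rc=Rz@R.from_euler('y',-15,degrees=True).as_matrix()
    seat=np.array([c[0],c[1],.04])
    f=lambda P:seat+Rc@(np.array(P)/1e3)
    print(yaw,"top",f((-62,0,97)),"lip",f((65,0,29)),proj(D,f((65,0,29))),proj(S,f((-62,0,97))),proj(D,f((-62,0,97))))
print("obs",s(105,74),d(460,168),"lip",d(627,70))
```

```text
top [0.6173 0.3151 0.1159] 0.0017812200339822075
handle low [0.6127 0.2814 0.0712] 0.005953600925527331
foot scene [array([0.5797, 0.2809, 0.004 ]), array([0.5708, 0.1899, 0.004 ]), array([0.6375, 0.1888, 0.004 ])]
foot side [array([0.6444, 0.2761, 0.004 ]), array([0.5782, 0.2814, 0.004 ]), array([0.5704, 0.1922, 0.004 ])]
[0.6086 0.2348 0.004 ] [0.6074 0.2341 0.004 ]
-100 top [0.6221 0.3178 0.1176] lip [0.5978 0.1797 0.0848] [237.6196 244.8906] [206.9999 120.9287] [185.9366 266.4625]
-90 top [0.6074 0.3191 0.1176] lip [0.6074 0.1789 0.0848] [232.4797 244.0657] [201.6048 122.9987] [195.177  268.1809]
-80 top [0.5926 0.3178 0.1176] lip [0.617  0.1797 0.0848] [227.0215 243.6875] [196.7782 125.5557] [205.3316 268.9971]
-70 top [0.5783 0.314  0.1176] lip [0.6263 0.1822 0.0848] [221.3798 243.7623] [192.6634 128.5379] [215.9877 268.8656]
-60 top [0.5649 0.3077 0.1176] lip [0.635  0.1863 0.0848] [215.6923 244.2879] [189.3912 131.8702] [226.701  267.7908]
obs (205.85, 123.1) (189.6, 266.6) lip (231.35, 242.1)
```

```bash
cat >> h.py <<'E'
def rows(tp,tR,n,clo,start=None):
    """n rows from the commanded/measured pose to the target, rounded"""
    p,M=start if start else pose(readout.observe()); out=[]
    p0,M0=p.copy(),M.copy(); dv=R.from_matrix(M0.T@tR).as_rotvec()
    for i in range(1,n+1):
        Ri=M0@R.from_rotvec(dv*i/n).as_matrix(); pi=p0+(tp-p0)*i/n
        w=np.round(R.from_matrix(M.T@Ri).as_rotvec(degrees=True)*2)/2; t=np.round(M.T@(pi-p)*1e3)
        out.append([float(x) for x in w]+[float(x) for x in t]+[clo]); p=p+M@t/1e3; M=M@R.from_rotvec(w,degrees=True).as_matrix()
    for k in range(0,n,5): print(out[k:k+5])
    return p,M
T=35.
TOOL=R.from_euler('y',-T,degrees=True).as_matrix()@np.array([[-1,0,0],[0,1,0],[0,0,-1.]])  # tool axes in cup frame
def cupR(yaw,tilt): return R.from_euler('zy',[0,0]).as_matrix()@R.from_euler('z',yaw,degrees=True).as_matrix()@R.from_euler('y',tilt,degrees=True).as_matrix()
G=np.array([-.050,0,.072])
def tcp(cup_point,at,yaw,tilt,back=0):
    """TCP pose putting cup_point (cup frame) at world 'at'; tilt>0 = lip down"""
    C=cupR(yaw,tilt); o=np.array(at)-C@np.array(cup_point); M=C@TOOL
    return o+C@G+M[:,2]*(.019-back), M
E
python3 - <<'E'
from h import *
np.set_printoptions(precision=4,suppress=True)
p,M=tcp((0,0,0),(.608,.2345,.04),-95,-15,.08); print(p,M)
rows(p,M,8,0)
E
```

```text
[0.6179 0.3477 0.1358] [[ 0.056   0.9962 -0.0668]
 [ 0.6403 -0.0872 -0.7631]
 [-0.766   0.     -0.6428]]
[[0.5, -6.0, 0.5, 43.0, -4.0, 11.0, 0], [0.0, -6.5, 0.5, 45.0, -4.0, 6.0, 0], [0.5, -6.0, 1.0, 44.0, -5.0, 1.0, 0], [0.0, -6.5, 0.5, 45.0, -5.0, -4.0, 0], [0.5, -6.0, 0.5, 44.0, -6.0, -8.0, 0]]
[[0.0, -6.5, 0.5, 42.0, -6.0, -13.0, 0], [0.5, -6.0, 0.5, 41.0, -7.0, -18.0, 0], [0.0, -6.5, 1.0, 39.0, -7.0, -22.0, 0]]
```

Run:
```python
from h import *
p,M=tcp((0,0,0),(.608,.2345,.04),-95,-15,.13); print(p)
s=rows(p,M,10,0)
```

```text
[0.62124438 0.38588393 0.16795513]
[[0.0, -5.0, 0.5, 39.0, -3.0, 5.0, 0], [0.5, -5.0, 0.5, 39.0, -3.0, 2.0, 0], [0.0, -5.0, 0.5, 38.0, -3.0, -1.0, 0], [0.5, -5.0, 0.5, 39.0, -4.0, -5.0, 0], [0.0, -5.0, 0.5, 38.0, -5.0, -8.0, 0]]
[[0.0, -5.0, 0.5, 37.0, -4.0, -11.0, 0], [0.5, -5.0, 0.5, 36.0, -5.0, -15.0, 0], [0.0, -5.0, 0.5, 35.0, -5.0, -17.0, 0], [0.5, -5.0, 0.0, 32.0, -6.0, -21.0, 0], [0.0, -5.0, 0.5, 31.0, -6.0, -23.0, 0]]
```

Call:
drive_tool:
  rows:
    - [0,-5,0.5,39,-3,5,0]
    - [0.5,-5,0.5,39,-3,2,0]
    - [0,-5,0.5,38,-3,-1,0]
    - [0.5,-5,0.5,39,-4,-5,0]
    - [0,-5,0.5,38,-5,-8,0]
  newtons: 30

```text
clock: 0.72
tool_pos: [0.6352, 0.1942, 0.1956]
ee_rot: [0.148, 0.705, 0.674, -0.16]
force: [1.4, -1.1, 0.4]
opening: 0.0872
grip_force: 0.0
```

Call:
drive_tool:
  rows:
    - [0,-5,0.5,37,-4,-11,0]
    - [0.5,-5,0.5,36,-5,-15,0]
    - [0,-5,0.5,35,-5,-17,0]
    - [0.5,-5,0,32,-6,-21,0]
    - [0,-5,0.5,31,-6,-23,0]

```text
clock: 1.35
tool_pos: [0.6219, 0.3862, 0.1674]
ee_rot: [0.285, 0.667, 0.614, -0.312]
force: [-48.9, -29.8, 32.0]
opening: 0.0871
grip_force: 0.0
```

Call:
drive_tool:
  rows:
    - [0,0,0,0,0,0,0]

```text
clock: 1.48
tool_pos: [0.6189, 0.3902, 0.158]
ee_rot: [0.288, 0.662, 0.616, -0.316]
force: [-0.0, 0.7, -0.1]
opening: 0.0869
grip_force: 0.0
```

Run:
```python
from h import *
s=readout.observe(); print(s["joint_pos"],s["force"],s["tool_pos"],s["clock"])
w=capture("wrist"); e=capture("side")
cv2.imwrite("pics/w1.png",np.hstack([w,e])[:,:,::-1][:, :, :].copy()) 
im=cv2.imread("pics/w1.png"); cv2.imwrite("pics/w1.png",cv2.resize(im,(800,300),interpolation=cv2.INTER_AREA))
np.save("w1.npy",w)
```

```text
[-0.94105587  1.12438198  0.27301982  0.60766075  0.36411276  2.08711433
 -0.73342622] [-0.03947846  0.72795125 -0.11889453] [0.61888901 0.39018315 0.1579761 ] 1.475
```

View pics/w1.png

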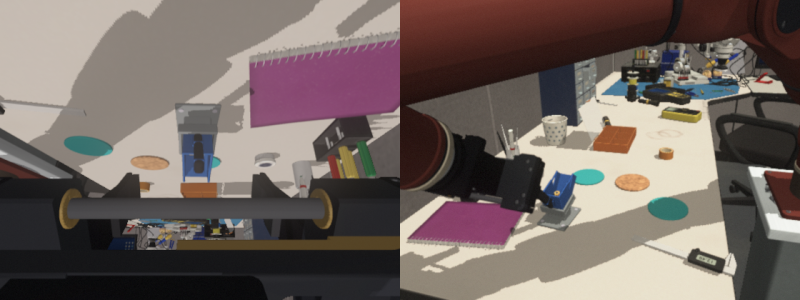

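```bash
sed -i 's/^T=35\./T=20./' h.py
python3 - <<'E'
from h import *
p,M=tcp((0,0,0),(.608,.2345,.04),-95,-15,.10); print(p)
s=rows(p,M,5,0)
E
```

```text
[0.61788267 0.34745947 0.16295702]
[[0.0, 3.0, 0.0, -4.0, 0.0, 6.0, 0], [0.0, 3.0, 0.0, -5.0, 0.0, 7.0, 0], [0.0, 3.0, 0.0, -5.0, 0.0, 5.0, 0], [0.0, 3.0, 0.0, -6.0, 0.0, 6.0, 0], [0.0, 3.5, 0.0, -5.0, 0.0, 5.0, 0]]
```

Call:
drive_tool:
  rows:
    - [0,3,0,-4,0,6,0]
    - [0,3,0,-5,0,7,0]
    - [0,3,0,-5,0,5,0]
    - [0,3,0,-6,0,6,0]
    - [0,3.5,0,-5,0,5,0]

```text
clock: 2.2
tool_pos: [0.6186, 0.3458, 0.169]
ee_rot: [0.199, 0.705, 0.646, -0.217]
force: [-0.2, -0.4, -1.2]
opening: 0.087
grip_force: 0.0
```

Run:
```python
from h import *
np.set_printoptions(precision=4,suppress=True)
s=readout.observe(); print(s["joint_pos"],s["force"],s["tool_pos"],s["qd"])
w=capture("wrist")[:,:,::-1].copy(); c=cam("wrist",s)
C=cupR(-95,-15);o=np.array([.608,.2345,.04])
for P in [(-62,0,97),(-50,0,72),(65,0,29),(-27,-22,45),(-27,22,45)]:
    u=proj(c,o+C@np.array(P)/1e3); print(P,u); cv2.circle(w,tuple(int(round(x)) for x in u),1,(0,255,255),-1)
cv2.imwrite("pics/w2.png",cv2.resize(w[40:300,130:430],(780,676))[:600])
```

```text
[-0.8687  0.8193  0.2029  0.9802  0.2692  1.7822 -0.7848] [-0.168  -0.4151 -1.2204] [0.6186 0.3458 0.169 ] [ 0.1462 -0.4328 -0.0995  0.5278 -0.1746 -0.5023 -0.0116]
(-62, 0, 97) [273.0805 218.542 ]
(-50, 0, 72) [273.1241 212.1031]
(65, 0, 29) [273.2944 273.2554]
(-27, -22, 45) [249.2874 215.5551]
(-27, 22, 45) [297.0636 215.5125]
```

View pics/w2.png

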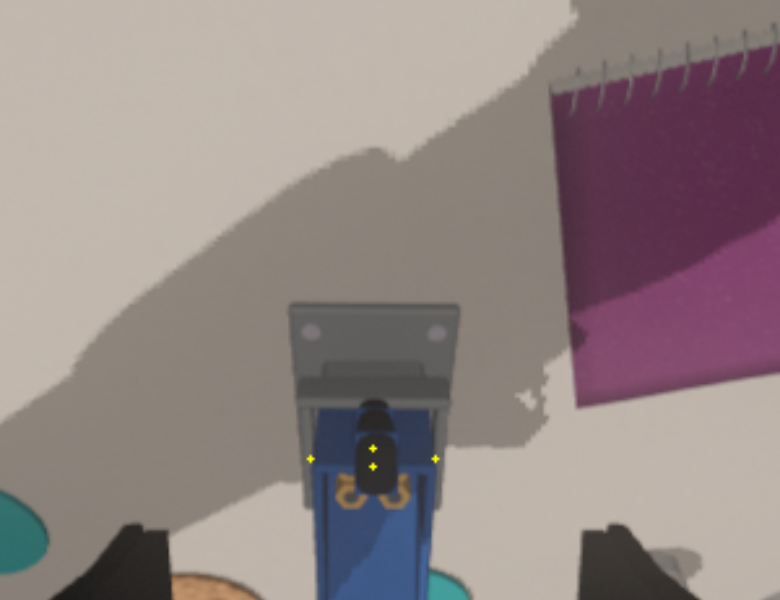

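Run:
```python
from h import *
p,M=tcp((0,0,0),(.608,.2345,.04),-95,-15,0)
s=readout.observe();print(s["tool_pos"])
rows(p,M,8,0)
```

```text
[0.61993242 0.34380167 0.17097143]
[[0.0, -0.0, -0.0, 1.0, -0.0, 13.0, 0], [0.0, -0.0, -0.0, 0.0, -1.0, 13.0, 0], [0.0, -0.5, -0.0, 1.0, 0.0, 13.0, 0], [0.0, 0.0, -0.0, 1.0, -0.0, 13.0, 0], [0.0, -0.0, -0.0, 1.0, -1.0, 13.0, 0]]
[[0.0, -0.0, -0.0, 1.0, 0.0, 13.0, 0], [0.0, -0.5, -0.0, 0.0, -0.0, 14.0, 0], [0.0, 0.0, -0.5, 1.0, -1.0, 13.0, 0]]
```

Call:
drive_tool:
  rows:
    - [0,0,0,1,0,13,0]
    - [0,0,0,0,-1,13,0]
    - [0,-0.5,0,1,0,13,0]
    - [0,0,0,1,0,13,0]
    - [0,0,0,1,0,13,0]

```text
clock: 2.88
tool_pos: [0.6141, 0.3138, 0.1084]
ee_rot: [0.203, 0.702, 0.645, -0.222]
force: [-0.6, 0.3, -0.0]
opening: 0.0873
grip_force: 0.0
```

Call:
drive_tool:
  rows:
    - [0,0,0,1,0,13,0]
    - [0,-0.5,0,0,0,14,0]
    - [0,0,0,1,0,13,0]
    - [0,0,0,0,0,0,0]

```text
clock: 3.38
tool_pos: [0.6121, 0.2917, 0.075]
ee_rot: [0.206, 0.701, 0.644, -0.226]
force: [-0.4, -1.2, -0.2]
opening: 0.0871
grip_force: 0.0
```

Run:
```python
from h import *
np.set_printoptions(precision=4,suppress=True)
p,M=tcp((0,0,0),(.608,.2345,.04),-95,-15,0)
s=readout.observe();t,m=pose(s);print(p,t,m.T@(p-t)*1e3,R.from_matrix(m.T@M).as_rotvec(degrees=True),s["force"])
w=capture("wrist")[:,:,::-1]; cv2.imwrite("pics/w3.png",w[150:420])
```

```text
[0.6129 0.2903 0.081 ] [0.6121 0.2917 0.075 ] [-4.6312  0.9142 -4.1741] [-0.0337  0.6126  0.1637] [-0.4237 -1.2395 -0.2293]
```

View pics/w3.png

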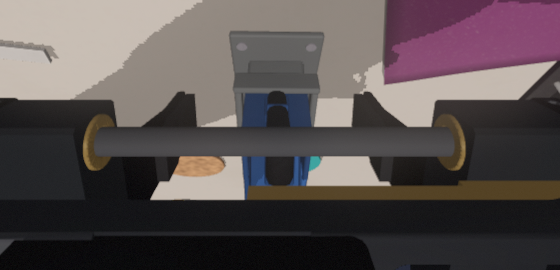

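Call:
drive_tool:
  rows:
    - [0,0.5,0,-4,1,-3,0]
    - [0,0,0,0,0,0,0.6]
    - [0,0,0,0,0,0,1]
    - [0,0,0,0,0,0,1]
    - [0,0,0,0,0,0,1]
  newtons: 35

```text
clock: 4.05
tool_pos: [0.6133, 0.2913, 0.0806]
ee_rot: [0.203, 0.702, 0.645, -0.222]
force: [-0.3, -0.4, -0.2]
opening: 0.055
grip_force: 0.0
```

Call:
drive_tool:
  rows:
    - [0,0,0,0,0,0,1]
    - [0,0,0,0,0,0,1]
    - [0,0,0,0,0,0,1]

```text
clock: 4.42
tool_pos: [0.6133, 0.2912, 0.0807]
ee_rot: [0.203, 0.702, 0.645, -0.222]
force: [0.3, 0.3, 0.8]
opening: 0.025
grip_force: 0.0
```

Run:
```python
from h import *
p,M=tcp((0,0,0),(.608,.2345,.04),-95,-15,0)
s=readout.observe();t,m=pose(s);print(m.T@(p-t)*1e3,R.from_matrix(m.T@M).as_rotvec(degrees=True),s["force"],s["opening"],s["grip_force"])
rows(t+[0,0,.08],m,5,1)
```

```text
[-0.92946127 -0.37310046  0.24694074] [0.04491916 0.02826443 0.16071557] [0.3475735  0.26745434 0.84552353] 0.025043554576379808 0.0
[[0.0, 0.0, 0.0, -9.0, -0.0, -13.0, 1], [0.0, 0.0, 0.0, -9.0, -0.0, -13.0, 1], [0.0, 0.0, 0.0, -10.0, -0.0, -13.0, 1], [0.0, 0.0, 0.0, -9.0, -0.0, -13.0, 1], [0.0, 0.0, 0.0, -9.0, -0.0, -14.0, 1]]
```

Pose is within 1 mm; continue closing, then lift.

Call:
drive_tool:
  rows:
    - [0,0,0,0,0,0,1]
    - [0,0,0,0,0,0,1]
    - [0,0,0,0,0,0,1]
    - [0,0,0,0,0,0,1]
  newtons: 40

```text
clock: 4.92
tool_pos: [0.6133, 0.2912, 0.0807]
ee_rot: [0.203, 0.702, 0.645, -0.222]
force: [0.0, 0.1, 1.3]
opening: 0.0117
grip_force: 40.0
```

Call:
drive_tool:
  rows:
    - [0,0,0,-3,0,-4,1]
    - [0,0,0,-9,0,-13,1]
    - [0,0,0,-9,0,-13,1]
    - [0,0,0,-10,0,-13,1]
    - [0,0,0,-9,0,-13,1]

```text
clock: 5.55
tool_pos: [0.6135, 0.2906, 0.1512]
ee_rot: [0.203, 0.702, 0.645, -0.221]
force: [0.5, 0.8, -3.3]
opening: 0.0117
grip_force: 40.0
```

Call:
drive_tool:
  rows:
    - [0,0,0,-9,0,-13,1]
    - [0,0,0,-9,0,-13,1]
    - [0,0,0,-9,0,-13,1]
    - [0,0,0,0,0,0,1]

```text
clock: 6.05
tool_pos: [0.614, 0.2911, 0.1986]
ee_rot: [0.203, 0.703, 0.645, -0.221]
force: [-0.0, -0.5, -2.7]
opening: 0.0118
grip_force: 40.0
```

Run:
```python
from h import *
e=capture("side")[:,:,::-1]; cv2.imwrite("pics/s2.png",cv2.resize(e[120:340,100:340],(720,594)).copy())
```

```text
(no output)
```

View pics/s2.png

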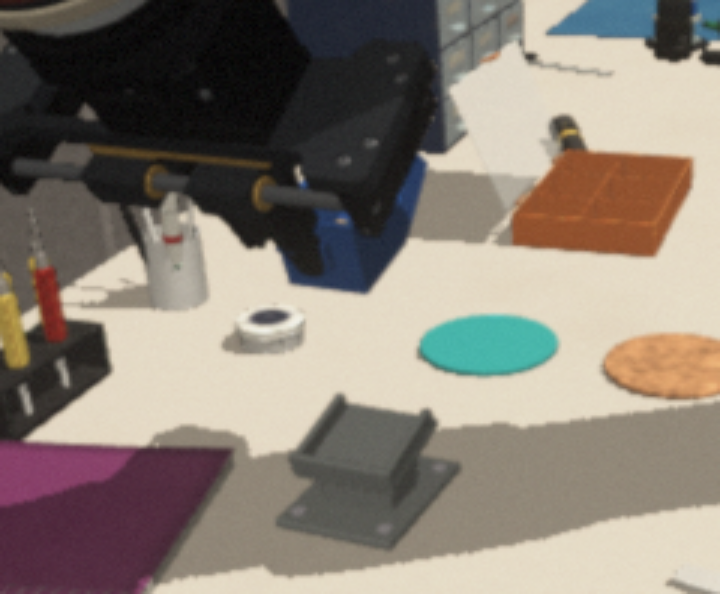

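Run:
```python
from h import *
im=cv2.imread("pics/scene0.png")[245:360,305:445]; cv2.imwrite("pics/case.png",cv2.resize(im,None,fx=5,fy=5,interpolation=2))
```

```text
(no output)
```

View pics/case.png

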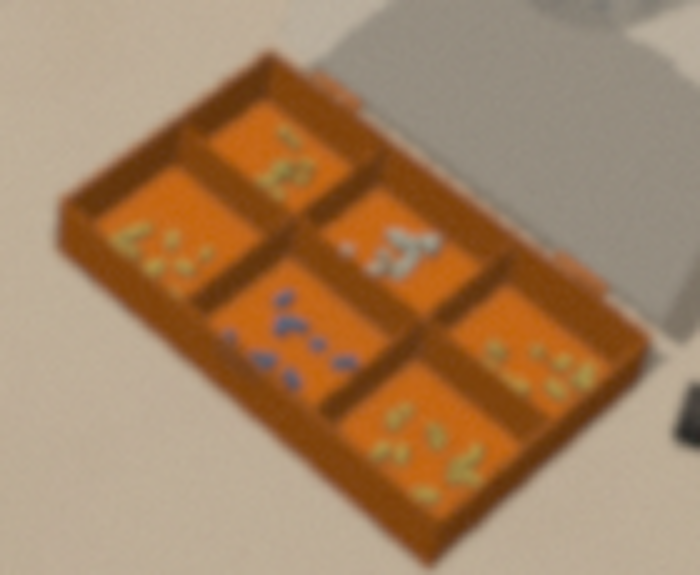

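Run:
```python
from h import *
np.set_printoptions(precision=4,suppress=True)
S=cam("scene"); f=lambda x,y:(305+x/5-.4,245+y/5-.4)
c=np.array([onz(S,f(*p),.032) for p in [(270,52),(650,345),(432,532),(63,207)]])
print(c,c.mean(0),[np.linalg.norm(c[i]-c[(i+1)%4]) for i in range(4)])
v=(c[0]+c[3]-c[1]-c[2]); yaw=np.arctan2(-v[0],v[1]);print("yaw",np.degrees(yaw))
cc=c.mean(0)[:2]+np.array([np.cos(yaw),np.sin(yaw)])*-.027; print("comp",cc)
print([onz(S,f(*p),.028) for p in [(290,228),(425,325)]], [onz(S,f(*p),.002) for p in [(345,390),(215,310)]])
p,M=tcp((65e-3,0,29e-3),(.56,-.20,.16),-180,-10); print(p)
print(pose(readout.observe())[0])
```

```text
[[ 0.6419 -0.1676  0.032 ]
 [ 0.6408 -0.3568  0.032 ]
 [ 0.521  -0.3564  0.032 ]
 [ 0.5238 -0.1706  0.032 ]] [ 0.5819 -0.2628  0.032 ] [np.float64(0.1891814989226211), np.float64(0.11987650878495508), np.float64(0.18582195603448998), np.float64(0.11821776758809871)]
yaw -0.5966632636088377
comp [ 0.5549 -0.2626]
[array([ 0.5844, -0.2323,  0.028 ]), array([ 0.5885, -0.2958,  0.028 ])] [array([ 0.5608, -0.2854,  0.002 ]), array([ 0.5507, -0.2282,  0.002 ])]
[ 0.6712 -0.2     0.1659]
[0.6136 0.291  0.1974]
```

Run:
```python
from h import *
p,M=tcp((65e-3,0,29e-3),(.52,.10,.19),-138,-10); print(p)
s=rows(p,M,8,1)
p,M=tcp((65e-3,0,29e-3),(.50,-.08,.18),-180,-5); print(p)
s=rows(p,M,8,1,s)
```

```text
[0.60265239 0.17442055 0.19592271]
[[3.0, 0.5, 4.5, -12.0, -0.0, 9.0, 1], [3.0, 0.5, 4.5, -12.0, 1.0, 8.0, 1], [2.5, 1.0, 4.5, -12.0, 3.0, 8.0, 1], [3.0, 0.5, 4.5, -11.0, 4.0, 8.0, 1], [3.0, 0.5, 5.0, -12.0, 5.0, 8.0, 1]]
[[3.0, 0.5, 4.5, -11.0, 6.0, 7.0, 1], [3.0, 0.5, 4.5, -10.0, 8.0, 6.0, 1], [2.5, 1.0, 4.5, -10.0, 9.0, 6.0, 1]]
[ 0.61028034 -0.08        0.19559361]
[[2.5, 0.5, 4.5, -18.0, 24.0, 10.0, 1], [2.5, 0.5, 5.0, -16.0, 26.0, 10.0, 1], [2.5, 0.5, 4.5, -13.0, 28.0, 7.0, 1], [2.5, 1.0, 4.5, -12.0, 29.0, 7.0, 1], [2.0, 0.5, 5.0, -9.0, 30.0, 5.0, 1]]
[[2.5, 0.5, 4.5, -7.0, 31.0, 4.0, 1], [2.5, 0.5, 4.5, -4.0, 31.0, 2.0, 1], [2.5, 0.5, 4.5, -2.0, 32.0, 1.0, 1]]
```

Call:
drive_tool:
  rows:
    - [3,0.5,4.5,-12,0,9,1]
    - [3,0.5,4.5,-12,1,8,1]
    - [2.5,1,4.5,-12,3,8,1]
    - [3,0.5,4.5,-11,4,8,1]
    - [3,0.5,5,-12,5,8,1]

```text
clock: 6.72
tool_pos: [0.6063, 0.2171, 0.1948]
ee_rot: [0.137, 0.842, 0.464, -0.239]
force: [0.5, -0.6, -2.6]
opening: 0.0116
grip_force: 40.0
```

Call:
drive_tool:
  rows:
    - [3,0.5,4.5,-11,6,7,1]
    - [3,0.5,4.5,-10,8,6,1]
    - [2.5,1,4.5,-10,9,6,1]
    - [2.5,0.5,4.5,-18,24,10,1]
    - [2.5,0.5,5,-16,26,10,1]

```text
clock: 7.35
tool_pos: [0.6037, 0.11, 0.1945]
ee_rot: [0.071, 0.933, 0.259, -0.239]
force: [0.2, -0.8, -2.2]
opening: 0.0117
grip_force: 40.0
```

Call:
drive_tool:
  rows:
    - [2.5,0.5,4.5,-13,28,7,1]
    - [2.5,1,4.5,-12,29,7,1]
    - [2,0.5,5,-9,30,5,1]
    - [2.5,0.5,4.5,-7,31,4,1]
    - [2.5,0.5,4.5,-4,31,2,1]

```text
clock: 7.98
tool_pos: [0.6089, -0.049, 0.1948]
ee_rot: [0.012, 0.974, 0.043, -0.221]
force: [0.5, 0.5, -1.7]
opening: 0.0114
grip_force: 40.0
```

Run:
```python
from h import *
np.set_printoptions(precision=4,suppress=True)
s=readout.observe();t,m=pose(s);print(s["joint_pos"],t,s["force"],s["opening"])
C=m@TOOL.T; print("cup x",C[:,0],"z",C[:,2],"lip",t-m[:,2]*.019+C@(np.array([.065,0,.029])-G))
p,M=tcp((65e-3,0,29e-3),(.54,-.17,.15),-180,15); print(p)
s=rows(p,M,5,1)
p,M=tcp((65e-3,0,29e-3),(.562,-.263,.09),-180,30); print(p)
s=rows(p,M,5,1,s)
```

```text
[-0.3098  0.6538  0.4958  1.2099 -0.1856  1.7804 -1.3182] [ 0.6089 -0.049   0.1948] [ 0.5308  0.4786 -1.7034] 0.011435784434163373
cup x [-0.9912 -0.0893  0.0974] z [0.0966 0.0135 0.9952] lip [ 0.4989 -0.059   0.1803]
[ 0.6383 -0.17    0.2024]
[[0.5, 4.0, 1.0, 3.0, 25.0, -3.0, 1], [0.0, 4.0, 1.0, 3.0, 24.0, -3.0, 1], [0.5, 4.5, 1.0, 4.0, 25.0, -2.0, 1], [0.5, 4.0, 1.0, 5.0, 24.0, -3.0, 1], [0.0, 4.0, 1.0, 5.0, 24.0, -2.0, 1]]
[ 0.6434 -0.263   0.166 ]
[[0.0, 3.0, -0.0, 2.0, 19.0, 7.0, 1], [0.0, 3.0, -0.0, 1.0, 18.0, 7.0, 1], [0.0, 3.0, -0.0, 1.0, 19.0, 8.0, 1], [0.0, 3.0, -0.0, 0.0, 19.0, 7.0, 1], [0.0, 3.0, -0.0, 0.0, 18.0, 7.0, 1]]
```

Call:
drive_tool:
  rows:
    - [0.5,4,1,3,25,-3,1]
    - [0,4,1,3,24,-3,1]
    - [0.5,4.5,1,4,25,-2,1]
    - [0.5,4,1,5,24,-3,1]
    - [0,4,1,5,24,-2,1]

```text
clock: 8.6
tool_pos: [0.6388, -0.1695, 0.2024]
ee_rot: [0.001, 0.999, 0.0, -0.043]
force: [0.3, -0.6, -2.3]
opening: 0.0118
grip_force: 40.0
```

Call:
drive_tool:
  rows:
    - [0,3,0,2,19,7,1]
    - [0,3,0,1,18,7,1]
    - [0,3,0,1,19,8,1]
    - [0,3,0,0,19,7,1]
    - [0,3,0,0,18,7,1]

```text
clock: 9.22
tool_pos: [0.6432, -0.2621, 0.166]
ee_rot: [0.001, 0.996, 0.001, 0.087]
force: [0.0, 0.7, -1.7]
opening: 0.012
grip_force: 40.0
```

Call:
drive_tool:
  rows:
    - [0,0,0,0,0,0,1]

```text
clock: 9.35
tool_pos: [0.6417, -0.2634, 0.166]
ee_rot: [0.001, 0.996, -0.001, 0.086]
force: [0.0, 0.7, -2.0]
opening: 0.0121
grip_force: 40.0
```

```bash
cat >> h.py <<'E'
def report():
    s=readout.observe();t,m=pose(s); C=m@TOOL.T
    print("j",np.round(s["joint_pos"],2),"F",np.round(s["force"],1),"open",s["opening"],"lip",np.round(t-m[:,2]*.019+C@(np.array([.065,0,.029])-G),4),"origin",np.round(t-m[:,2]*.019-C@G,4),"cupx",np.round(C[:,0],3),"tilt",np.degrees(np.arcsin(-C[2,0])))
E
python3 - <<'E'
from h import *
report()
e=capture("scene")[:,:,::-1]; f=capture("side")[:,:,::-1]
cv2.imwrite("pics/p1.png",np.hstack([cv2.resize(e[170:370,260:460],(400,400)),cv2.resize(f[80:230,200:350],(400,400))]))
p,M=tcp((65e-3,0,29e-3),(.564,-.263,.045),-180,46); print(p)
s=rows(p,M,5,1)
E
```

```text
j [-0.08  0.37  0.55  1.61 -0.3   1.07 -1.01] F [ 0.   0.7 -2. ] open 0.012074498576204911 lip [ 0.5601 -0.2635  0.0902] origin [ 0.6309 -0.2636  0.0974] cupx [-0.868  0.    -0.497] tilt 29.8270120084833
[ 0.62128315 -0.263       0.1405173 ]
[[0.0, 3.0, 0.0, -5.0, 0.0, 4.0, 1], [0.0, 3.5, 0.0, -6.0, 1.0, 5.0, 1], [0.0, 3.0, 0.0, -6.0, 0.0, 3.0, 1], [0.0, 3.5, 0.0, -6.0, 1.0, 4.0, 1], [0.0, 3.0, 0.0, -6.0, 0.0, 3.0, 1]]
```

View pics/p1.png

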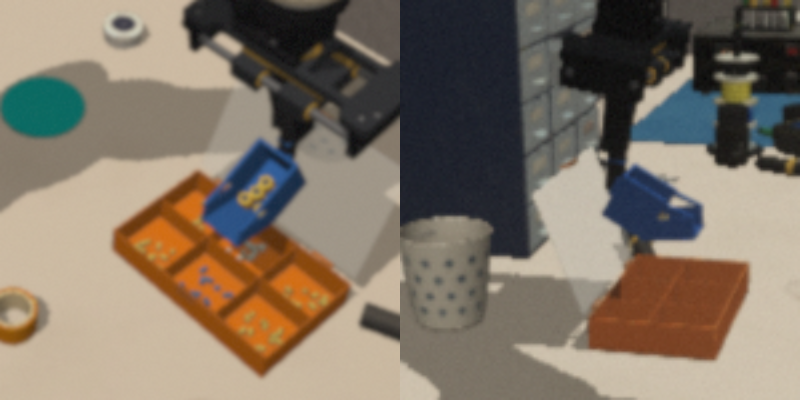

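Call:
drive_tool:
  rows:
    - [0,3,0,-5,0,4,1]
    - [0,3.5,0,-6,0,5,1]
    - [0,3,0,-6,0,3,1]
    - [0,3,0,-6,0,4,1]
    - [0,0,0,0,0,0,1]

```text
clock: 10.07
tool_pos: [0.6251, -0.2603, 0.1452]
ee_rot: [0.0, 0.981, 0.002, 0.194]
force: [0.0, 0.3, -2.5]
opening: 0.0115
grip_force: 40.0
```

Run:
```python
from h import *
print(proj(cam("scene"),(.560,-.2635,.090)),"obs ~(371,286)")
report()
p,M=tcp((65e-3,0,29e-3),(.566,-.263,.034),-180,60); print(p)
s=rows(p,M,5,1)
p,M=tcp((65e-3,0,29e-3),(.564,-.263,.034),-180,80); print(p)
s=rows(p,M,5,1,s)
```

```text
[369.70920376 285.75929983] obs ~(371,286)
j [-0.04  0.23  0.52  1.86 -0.41  0.76 -0.87] F [ 0.   0.3 -2.5] open 0.011476817531661493 lip [ 0.5619 -0.2606  0.0535] origin [ 0.6295 -0.2604  0.0759] cupx [-0.739 -0.003 -0.674] tilt 42.37600780120183
[ 0.59847387 -0.263       0.14053808]
[[-0.0, 3.5, 0.0, -5.0, 1.0, -1.0, 1], [-0.0, 3.5, 0.0, -5.0, 0.0, -2.0, 1], [-0.0, 3.5, 0.0, -6.0, 1.0, -1.0, 1], [-0.0, 3.5, 0.0, -5.0, 0.0, -3.0, 1], [-0.0, 3.5, 0.0, -4.0, 1.0, -2.0, 1]]
[ 0.55807729 -0.263       0.14521976]
[[-0.0, 4.0, 0.0, -6.0, -0.0, -6.0, 1], [-0.0, 4.0, 0.0, -5.0, -0.0, -6.0, 1], [-0.0, 4.0, 0.0, -5.0, -0.0, -7.0, 1], [-0.0, 4.0, 0.0, -4.0, -0.0, -7.0, 1], [-0.0, 4.0, 0.0, -4.0, -1.0, -7.0, 1]]
```

Call:
drive_tool:
  rows:
    - [0,3.5,0,-5,1,-1,1]
    - [0,3.5,0,-5,0,-2,1]
    - [0,3.5,0,-6,1,-1,1]
    - [0,3.5,0,-5,0,-3,1]
    - [0,3.5,0,-4,1,-2,1]

```text
clock: 10.7
tool_pos: [0.6011, -0.2635, 0.1425]
ee_rot: [0.0, 0.939, 0.003, 0.343]
force: [0.6, -0.5, -0.7]
opening: 0.0117
grip_force: 40.0
```

Call:
drive_tool:
  rows:
    - [0,4,0,-6,0,-6,1]
    - [0,4,0,-5,0,-6,1]
    - [0,4,0,-5,0,-7,1]
    - [0,0,0,0,0,0,1]

```text
clock: 11.2
tool_pos: [0.5781, -0.2673, 0.1488]
ee_rot: [-0.002, 0.908, 0.001, 0.419]
force: [-0.5, -0.1, -1.7]
opening: 0.0119
grip_force: 40.0
```

Call:
drive_tool:
  rows:
    - [0,4,0,-4,0,-7,1]
    - [0,4,0,-4,0,-7,1]
    - [0,0,0,0,0,0,1]
    - [0,0,0,0,0,0,1]

```text
clock: 11.7
tool_pos: [0.5687, -0.2685, 0.1267]
ee_rot: [-0.001, 0.912, 0.004, 0.41]
force: [0.1, 0.0, -0.6]
opening: 0.0113
grip_force: 40.0
```

Run:
```python
from h import *
report()
e=capture("scene")[:,:,::-1]; f=capture("side")[:,:,::-1]
cv2.imwrite("pics/p2.png",np.hstack([cv2.resize(e[220:360,310:450],(400,400)),cv2.resize(f[100:230,220:350],(400,400))]))
p,M=tcp((65e-3,0,29e-3),(.562,-.263,.036),-180,92); print(p)
s=rows(p,M,4,1)
```

```text
j [ 0.79  0.09 -0.16  2.27 -1.47  0.45  0.36] F [ 0.1  0.  -0.6] open 0.011300489295878695 lip [ 0.5521 -0.2688  0.0166] origin [ 0.603  -0.2683  0.0663] cupx [-0.368 -0.005 -0.93 ] tilt 68.3760812176941
[ 0.53308283 -0.263       0.14355794]
[[-0.0, 6.0, 0.0, -3.0, -1.0, -9.0, 1], [-0.0, 6.0, 0.0, -1.0, -1.0, -10.0, 1], [-0.5, 5.5, 0.5, -1.0, -2.0, -10.0, 1], [0.0, 6.0, -0.0, 0.0, -1.0, -10.0, 1]]
```

View pics/p2.png

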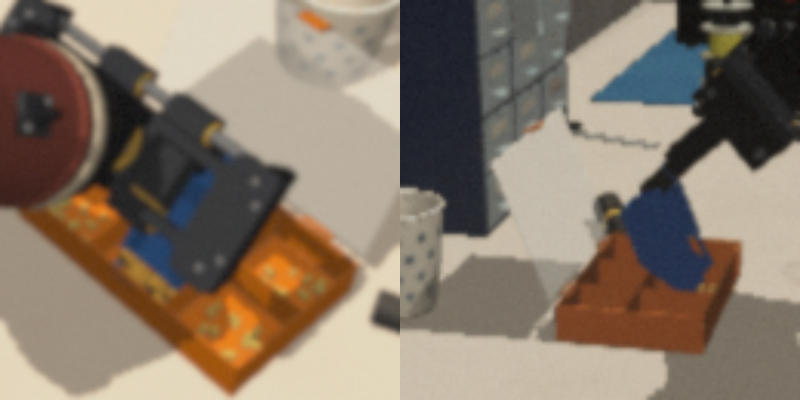

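Run:
```python
from h import *
t,m=pose(readout.observe()); rows(t+[.006,.005,.028],m,4,1)
fs=[]
for i in range(4): 
    capture("side"); fs.append(readout.observe()["force"])
print(np.mean(fs,0))
```

```text
[[0.0, 0.0, 0.0, 6.0, -1.0, -4.0, 1], [0.0, 0.0, 0.0, 6.0, -1.0, -3.0, 1], [0.0, 0.0, 0.0, 7.0, -2.0, -4.0, 1], [0.0, 0.0, 0.0, 6.0, -1.0, -3.0, 1]]
[ 0.31310739 -0.39272679 -0.32182727]
```

Call:
drive_tool:
  rows:
    - [0,0,0,6,-1,-4,1]
    - [0,0,0,6,-1,-3,1]
    - [0,0,0,7,-2,-4,1]
    - [0,0,0,6,-1,-3,1]
    - [0,0,0,0,0,0,1]

```text
clock: 12.62
tool_pos: [0.5744, -0.263, 0.1548]
ee_rot: [-0.001, 0.912, 0.005, 0.41]
force: [-0.6, -0.4, -1.5]
opening: 0.012
grip_force: 40.0
```

Run:
```python
from h import *
np.set_printoptions(precision=4,suppress=True)
report()
F=[]
for i in range(5):
    e=capture("scene"); F.append(readout.observe()["force"][2])
print("Fz",np.mean(F),np.std(F))
S=cam("scene"); 
fl=[proj(S,(.555+dx,-.2635+dy,.002)) for dx,dy in[(-.031,-.031),(-.031,.031),(.031,.031),(.031,-.031)]]; print(np.array(fl))
for n in("scene","side"):
    im=capture(n); h=cv2.cvtColor(im,cv2.COLOR_RGB2HSV); c=cam(n)
    m=cv2.inRange(h,(17,90,110),(30,255,255))
    k,l,st,ce=cv2.connectedComponentsWithStats(m)
    for i in range(1,k):
        P=onz(c,ce[i],.01)
        if st[i][4]>=3 and .4<P[0]<.75 and -.45<P[1]<-.05: print(n,st[i],ce[i],P,im[l==i].mean(0))
```

```text
j [ 0.78  0.04 -0.17  2.25 -1.34  0.46  0.2 ] F [-0.6 -0.4 -1.5] open 0.012018623233964791 lip [ 0.5578 -0.2634  0.0446] origin [ 0.6087 -0.2628  0.0944] cupx [-0.368 -0.005 -0.93 ] tilt 68.39290227820923
Fz -1.393716450009579 0.4040435839489394
[[363.7417 336.7902]
 [339.3672 315.562 ]
 [361.8981 298.2976]
 [386.3384 318.3301]]
scene [359 231   5   5  12] [360.8333 232.8333] [ 0.7091 -0.1143  0.01  ] [120.3333  99.5     61.8333]
scene [383 248   6   6  20] [385.2 250. ] [ 0.7104 -0.182   0.01  ] [136.05 111.6   65.95]
scene [353 253   7  10  17] [356.4706 257.8235] [ 0.6492 -0.1578  0.01  ] [113.3529  88.0588  43.4706]
scene [327 290   8   6  26] [330.5    292.1538] [ 0.5458 -0.1862  0.01  ] [143.6923 108.3077  53.3077]
scene [338 292   2   2   4] [338.5 292.5] [ 0.5569 -0.197   0.01  ] [151.  110.   53.5]
scene [345 295   2   2   3] [345.6667 295.3333] [ 0.5624 -0.2109  0.01  ] [150.3333 105.      46.6667]
scene [334 297   4   3  10] [335.5 298. ] [ 0.5431 -0.2026  0.01  ] [146.2 108.9  51.5]
scene [340 297   3   3   7] [341.1429 297.7143] [ 0.5517 -0.2092  0.01  ] [151.2857 109.71
[... 715 characters left out ...]
e [382 326   5   5  15] [383.9333 327.9333] [ 0.5613 -0.3088  0.01  ] [171.4667 127.      58.8667]
scene [391 330   3   5  12] [391.9167 331.8333] [ 0.5659 -0.3239  0.01  ] [205.25   153.25    69.5833]
scene [468 331  12  16 134] [473.2761 338.3955] [ 0.6655 -0.4285  0.01  ] [197.7761 170.5448  68.1716]
scene [379 333   8   5  23] [382.7391 334.9565] [ 0.5482 -0.3174  0.01  ] [211.4348 154.9565  68.8696]
scene [395 334   7   8  39] [397.7436 337.9744] [ 0.5638 -0.3393  0.01  ] [206.0769 157.1795  73.1538]
scene [388 342   5   3  13] [389.7692 343.1538] [ 0.5446 -0.3371  0.01  ] [214.9231 157.      69.3077]
side [364 210   7   3  10] [366.7 211.1] [ 0.411  -0.1928  0.01  ] [169.2 141.6  98.7]
```

Run:
```python
from h import *
p,M=tcp((65e-3,0,29e-3),(.562,-.263,.047),-180,76); print(p)
s=rows(p,M,3,1)
```

```text
[ 0.56385002 -0.263       0.15836198]
[[-0.0, 2.5, 0.0, -1.0, -0.0, -3.0, 1], [-0.0, 2.5, 0.0, -1.0, -0.0, -4.0, 1], [-0.5, 2.5, 0.5, -1.0, -0.0, -4.0, 1]]
```

Call:
drive_tool:
  rows:
    - [0,2.5,0,-1,0,-3,1]
    - [0,2.5,0,-1,0,-4,1]
    - [0,2.5,0,-1,0,-4,1]
    - [0,0,0,0,0,0,1]

```text
clock: 13.48
tool_pos: [0.5629, -0.2651, 0.1371]
ee_rot: [-0.002, 0.906, 0.003, 0.424]
force: [0.5, -0.3, -1.2]
opening: 0.0116
grip_force: 40.0
```

```bash
cat >> h.py <<'E'
def brass(pts_z=.01):
    S=cam("scene"); im=capture("scene"); h=cv2.cvtColor(im,cv2.COLOR_RGB2HSV); m=cv2.inRange(h,(17,90,110),(30,255,255))
    q=np.array([proj(S,(.555+dx,-.2635+dy,.008)) for dx,dy in[(-.031,-.031),(-.031,.031),(.031,.031),(.031,-.031)]]).astype(np.int32)
    a=np.zeros_like(m); cv2.fillPoly(a,[q],255); a=cv2.dilate(a,np.ones((3,3)))
    b=cv2.dilate(cv2.morphologyEx(cv2.inRange(h,(105,110,40),(125,255,255)),cv2.MORPH_CLOSE,np.ones((15,15))),np.ones((3,3)))
    print("brass px compartment",int((m&a>0).sum()),"visible blue in comp",int(((b&a)>0).sum()),"brass in cup silhouette",int(((m&b&~a)>0).sum()),int(((m&b)>0).sum()))
    return im
E
python3 - <<'E'
from h import *
report(); brass()
E
```

```text
j [ 1.2   0.09 -0.56  2.28 -1.49  0.45  0.4 ] F [ 0.5 -0.3 -1.2] open 0.011613294337063443 lip [ 0.5498 -0.2651  0.0265] origin [ 0.5991 -0.2648  0.0779] cupx [-0.339 -0.001 -0.941] tilt 70.20833012595897
brass px compartment 138 visible blue in comp 151 brass in cup silhouette 0 0
```

Run:
```python
from h import *
p,M=tcp((65e-3,0,29e-3),(.562,-.262,.07),-180,64); print(p)
s=rows(p,M,5,1)
p,M=tcp((65e-3,0,29e-3),(.56,-.23,.13),-180,45); print(p)
s=rows(p,M,5,1,s)
```

```text
[ 0.58696305 -0.262       0.17854382]
[[-0.0, -1.0, 0.0, 9.0, -1.0, -2.0, 1], [-0.0, -1.5, 0.0, 10.0, -0.0, -1.0, 1], [-0.0, -1.0, 0.0, 9.0, -1.0, -2.0, 1], [-0.5, -1.5, 0.0, 9.0, -0.0, -3.0, 1], [0.0, -1.0, 0.0, 9.0, -1.0, -2.0, 1]]
[ 0.61894144 -0.23        0.22450302]
[[0.0, -4.0, 0.0, 11.0, -6.0, -2.0, 1], [0.0, -3.5, 0.0, 11.0, -7.0, -3.0, 1], [0.0, -4.0, 0.0, 11.0, -6.0, -4.0, 1], [0.0, -4.0, 0.0, 10.0, -6.0, -4.0, 1], [0.0, -3.5, 0.0, 10.0, -7.0, -5.0, 1]]
```

Call:
drive_tool:
  rows:
    - [0,-1,0,9,-1,-2,1]
    - [0,-1.5,0,10,0,-1,1]
    - [0,-1,0,9,-1,-2,1]
    - [0,-1.5,0,9,0,-3,1]
    - [0,-1,0,9,-1,-2,1]

```text
clock: 14.15
tool_pos: [0.5883, -0.2595, 0.1796]
ee_rot: [-0.002, 0.926, 0.005, 0.376]
force: [0.5, -0.1, -1.4]
opening: 0.0115
grip_force: 40.0
```

Call:
drive_tool:
  rows:
    - [0,-4,0,11,-6,-2,1]
    - [0,-3.5,0,11,-7,-3,1]
    - [0,-4,0,11,-6,-4,1]
    - [0,-4,0,10,-6,-4,1]
    - [0,-3.5,0,10,-7,-5,1]

```text
clock: 14.78
tool_pos: [0.6196, -0.2271, 0.2257]
ee_rot: [-0.001, 0.976, 0.005, 0.217]
force: [-0.2, 1.5, -1.7]
opening: 0.0119
grip_force: 40.0
```

Run:
```python
from h import *
report(); brass()
p,M=tcp((65e-3,0,29e-3),(.54,-.17,.16),-180,40); print(p)
s=rows(p,M,5,1)
```

```text
j [ 0.88  0.12 -0.54  1.81 -0.12  0.82 -1.14] F [-0.2  1.5 -1.7] open 0.011932431015611733 lip [ 0.5609 -0.2278  0.131 ] origin [ 0.6273 -0.2271  0.1566] cupx [-0.706 -0.008 -0.709] tilt 45.11955159858845
brass px compartment 166 visible blue in comp 0 brass in cup silhouette 0 0
[ 0.60695363 -0.17        0.24900633]
[[-0.0, -1.0, 0.0, -1.0, -11.0, -5.0, 1], [-0.0, -1.0, 0.5, -1.0, -11.0, -5.0, 1], [-0.0, -1.0, -0.0, -1.0, -11.0, -5.0, 1], [-0.0, -1.0, 0.0, -1.0, -12.0, -5.0, 1], [-0.0, -1.0, 0.0, -1.0, -11.0, -5.0, 1]]
```

Call:
drive_tool:
  rows:
    - [0,-1,0,-1,-11,-5,1]
    - [0,-1,0,-1,-11,-5,1]
    - [0,-1,0,-1,-11,-5,1]
    - [0,-1,0,-1,-12,-5,1]
    - [0,-1,0,-1,-11,-5,1]

```text
clock: 15.45
tool_pos: [0.6037, -0.1713, 0.2462]
ee_rot: [-0.001, 0.984, 0.005, 0.175]
force: [-0.2, 0.4, -1.8]
opening: 0.0119
grip_force: 40.0
```

Run:
```python
from h import *
report(); im=brass()
h=cv2.cvtColor(im,cv2.COLOR_RGB2HSV)
# coarse text view of compartment, x3 shrink: hue/val classes
sub=h[290:342,334:392]
for r in range(0,52): print(''.join('B' if (17<=p[0]<=30 and p[1]>=90 and p[2]>=110) else 'b' if 15<=p[0]<=32 and p[1]>60 else 'o' if p[0]<15 and p[2]>170 else '.' if p[0]<17 else 'v' for p in sub[r]))
```

```text
j [ 0.82  0.08 -0.58  1.78 -0.06  0.95 -1.29] F [-0.2  0.4 -1.8] open 0.011892599971550906 lip [ 0.5371 -0.172   0.1569] origin [ 0.6055 -0.1713  0.1767] cupx [-0.764 -0.008 -0.646] tilt 40.20822172602845
brass px compartment 167 visible blue in comp 0 brass in cup silhouette 0 0
Bbooooooooooooooooooo................oooooooooooooooooooo.
BooobBbooooooooooooooo...........b..oooooooooooooobooooooo
ooooBBboooooooooooooooo.b...b.....b.ooooooobooooobvboooobo
ooooBBbooooooobooooooo...b......b.bb.oooooooooooo.bvvvbvvv
oooobbboooobbbooooooo............bbb..oooooooooooo.bvvvbvv
oboooooooooBBboooooo...............bb....ooooooooo..bvb...
bbbbobbbbobbBboooo...............b........ooooob.ooovv....
bBBBbbbBBbboooooo..b....b..........b...b...oooobb.obvb.ooo
BBBBbbBBBBbooooo...b..b....oooo....b.bb.bb..oobbbbbvbooooo
BBBboobBBboooo....b.b.....oooooo.....b..b........bbb.ooooo
bbboooooboooo...bb......oooooooooo.....b..b........ooooooo
...ooooooooo.......b...oooooooooooo..b.b.b......ooooooooob
..b.obbooo........b...oooooooooooooo......b......ooooooboo
.....bbbo...........ooooooo...ooooooo....b.b.b....oo
[... 1548 characters left out ...]
.vvvv.vv......bo.....bb..b...b..ooooooooobBBboooobB
vvvvvv.vvvvvvvvv.v..v..bo....b.....b....oooooooobbbooooobB
vvvvvvvvvvvvvvvv.vvvvvv.bo...bb.....b...oooobooooooooooobB
vvvvvv.vvvvvvvvvvvvvvvvvvbo....b.b..b....ooooobbbbbboooobB
.vvvvvvvvvvvvvvvvvvvvvvvv.bo.....bbb.b....ooobBBBbBBboooob
vvvvvvvvvvvvvvvvvvvvvvvvvvvbo......b.b.b...obBBBBBBBBooooo
vvvvvvvvvvvvvvvvvvvvvvvvvvv.bb........b.....bbBBbBBBBooooo
vvvvvvvvvvvv.vvvvvvvvvvvvvvv..bo...b.bb....b.bb.obBBbooooo
vvvvvvvvvvvv.vvvvvvvvvvvvvvvvv.bo...bb..b.b..b..oobooooooo
vvvvvvvvvvvvvvvvvvvvvvvvvvvvvvv.bo...bb.bbbbb...oooooooooo
vvvvvvvvvvvvvvvvvvvvvvvvvvvvvvvv.bo.....b..b.....ooooobooo
vvvvvvvvvvvvvvvvvvvvvvvvvvvvvvvvv.bo....b.b.bbbbb.oooooboo
```

Run:
```python
from h import *
im=cv2.imread("pics/p1.png")[:,:400]; h=cv2.cvtColor(im,cv2.COLOR_BGR2HSV)
print("p1 brass in cup area",(cv2.inRange(h,(17,90,110),(30,255,255))[140:240,200:300]>0).sum()/4)
now=capture("scene"); hn=cv2.cvtColor(now,cv2.COLOR_RGB2HSV); h0=cv2.cvtColor(cv2.imread("pics/scene0.png"),cv2.COLOR_BGR2HSV)
f=lambda h:cv2.inRange(h,(17,90,110),(30,255,255)); 
d=f(hn)&~cv2.dilate(f(h0),np.ones((3,3))); d=cv2.morphologyEx(d,cv2.MORPH_OPEN,np.ones((2,2)))
k,l,st,ce=cv2.connectedComponentsWithStats(d)
for i in range(1,k): print("new brass",st[i],now[l==i].mean(0).round())
S=cam("scene"); s=readout.observe();t,m=pose(s);C=m@TOOL.T;o=t-m[:,2]*.019-C@G
for P in [(-20,0,3),(0,0,3),(20,0,3),(50,0,20),(6,15,3),(6,-15,3)]:
    u=proj(S,o+C@np.array(P)/1e3).round().astype(int); print(P,u,now[u[1],u[0]])
p,M=tcp((0,0,0),(.4717,.032,.09),-95,0); print(p)
```

```text
p1 brass in cup area 128.5
new brass [354 173   2   2   4] [108.  94.  70.]
new brass [354 307  20  20 159] [170. 125.  53.]
(-20, 0, 3) [360 201] [66 74 96]
(0, 0, 3) [353 211] [32 58 91]
(20, 0, 3) [347 220] [32 56 87]
(50, 0, 20) [333 231] [ 46  84 137]
(6, 15, 3) [357 218] [27 46 71]
(6, -15, 3) [345 209] [35 58 91]
[0.47549142 0.07533608 0.14414584]
```

Run:
```python
from h import *
p,M=tcp((0,0,0),(.4717,.032,.10),-180,0); print(p)
s=rows(p,M,10,1)
```

```text
[0.51520162 0.032      0.15414584]
[[-0.0, -4.0, 0.0, -11.0, -20.0, 6.0, 1], [0.0, -4.0, 0.0, -11.0, -21.0, 6.0, 1], [0.0, -4.0, 0.0, -11.0, -20.0, 7.0, 1], [0.0, -4.0, 0.5, -10.0, -20.0, 8.0, 1], [0.0, -4.0, -0.0, -9.0, -21.0, 9.0, 1]]
[[0.0, -4.0, -0.0, -9.0, -20.0, 9.0, 1], [-0.0, -4.0, 0.0, -8.0, -20.0, 10.0, 1], [-0.0, -4.0, 0.0, -8.0, -20.0, 10.0, 1], [0.0, -4.5, 0.0, -7.0, -21.0, 11.0, 1], [0.0, -4.0, 0.0, -6.0, -20.0, 12.0, 1]]
```

Call:
drive_tool:
  rows:
    - [0,-4,0,-11,-20,6,1]
    - [0,-4,0,-11,-21,6,1]
    - [0,-4,0,-11,-20,7,1]
    - [0,-4,0.5,-10,-20,8,1]
    - [0,-4,0,-9,-21,9,1]

```text
clock: 16.18
tool_pos: [0.5596, -0.0705, 0.1991]
ee_rot: [-0.001, 1.0, 0.0, 0.001]
force: [0.3, 0.1, -1.8]
opening: 0.0119
grip_force: 40.0
```

Call:
drive_tool:
  rows:
    - [0,-4,0,-9,-20,9,1]
    - [0,-4,0,-8,-20,10,1]
    - [0,-4,0,-8,-20,10,1]
    - [0,-4.5,0,-7,-21,11,1]
    - [0,-4,0,-6,-20,12,1]

```text
clock: 16.8
tool_pos: [0.5147, 0.0308, 0.1525]
ee_rot: [-0.001, 0.984, 0.0, -0.177]
force: [0.8, -0.1, -1.4]
opening: 0.0119
grip_force: 40.0
```

Call:
drive_tool:
  rows:
    - [0,0,0,0,0,0,1]

```text
clock: 16.92
tool_pos: [0.5142, 0.0319, 0.1515]
ee_rot: [-0.001, 0.984, 0.002, -0.177]
force: [0.5, -0.5, -0.7]
opening: 0.0117
grip_force: 40.0
```

Run:
```python
from h import *
np.set_printoptions(precision=4,suppress=True)
report()
c={}
for n in("scene","side"):
    im=capture(n); h=cv2.cvtColor(im,cv2.COLOR_RGB2HSV)
    b=cv2.morphologyEx(cv2.inRange(h,(105,110,40),(125,255,255)),cv2.MORPH_OPEN,np.ones((3,3)))
    k,l,st,ce=cv2.connectedComponentsWithStats(b)
    for i in range(1,k):
        if st[i][4]>150:
            print(n,st[i],ce[i])
            # left/right/bottom silhouette extremes
            ys,xs=np.where(l==i); print(" lowest",xs[ys==ys.max()].mean(),ys.max(),"left",xs.min(),ys[xs==xs.min()].mean(),"right",xs.max(),ys[xs==xs.max()].mean(),"top",xs[ys==ys.min()].mean(),ys.min())
s=readout.observe();t,m=pose(s);C=m@TOOL.T;o=t-m[:,2]*.019-C@G
for n in("scene","side"):
    for P in [(65,22,29),(65,-22,29),(-24,22,0),(-24,-22,0),(24,22,0),(24,-22,0),(-27,22,45),(-27,-22,45)]:
        print(n,P,proj(cam(n),o+C@np.array(P)/1e3).round(1))
p,M=tcp((0,0,0),(.4717,.032,.03),-180,0); rows(p,M,5,1)
```

```text
j [ 0.39  0.47 -0.67  1.57  0.19  1.55 -1.88] F [ 0.5 -0.5 -0.7] open 0.01172686710795557 lip [0.4056 0.0315 0.1271] origin [0.4704 0.0319 0.0976] cupx [-1.    -0.004  0.007] tilt -0.37657449951197924
scene [ 197  193   45   35 1053] [221.8708 212.2013]
 lowest 215.5 227 left 197 216.0 right 241 208.6315789473684 top 228.0 193
side [367  71  23  16 283] [377.6396  78.894 ]
 lowest 375.0 86 left 367 82.0 right 389 75.0 top 385.0 71
side [ 313  185   50   30 1129] [334.8069 199.5713]
 lowest 335.0 214 left 313 197.5 right 362 196.5 top 324.5 185
scene (65, 22, 29) [208.2 229.1]
scene (65, -22, 29) [194.8 216.8]
scene (-24, 22, 0) [246.1 218.7]
scene (-24, -22, 0) [232.7 207.3]
scene (24, 22, 0) [226.7 229.9]
scene (24, -22, 0) [213.4 218. ]
scene (-27, 22, 45) [246.4 201.2]
scene (-27, -22, 45) [232.5 189.9]
side (65, 22, 29) [363.2 194.4]
side (65, -22, 29) [360.9 202.9]
side (-24, 22, 0) [316.6 204.8]
side (-24, -22, 0) [312.1 213.5]
side (24, 22, 0) [341.  206.8]
side (24, -22, 0) [337.7 215.7]
side (-27, 22, 45) [315.3 183.1]
side (-27, -22, 45) [310.7 190.9]
[[-0.0, 0.0, 0.0, 5.0, -0.0, 13.0, 1], [-0.0, 0.0, 0.0, 5.0, -1.0, 13.0, 1], [-0.0, 0.0, 0.0, 4.0, -0.0, 13.0, 1], [-0.0, 0.0, 0.0, 5.0, -1.0, 13.0, 1], [-0.0, 0.0, 0.0, 5.0, -0.0, 12.0, 1]]
```

Call:
drive_tool:
  rows:
    - [0,0,0,5,0,13,1]
    - [0,0,0,5,-1,13,1]
    - [0,0,0,4,0,13,1]
    - [0,0,0,5,0,13,1]
    - [0,0,0,5,0,12,1]

```text
clock: 17.65
tool_pos: [0.5148, 0.0316, 0.0836]
ee_rot: [-0.0, 0.984, 0.001, -0.176]
force: [0.1, -0.4, -0.3]
opening: 0.0119
grip_force: 40.0
```

Call:
drive_tool:
  rows:
    - [0,0,0,2,0,6,1]
    - [0,0,0,2,0,6,1]
    - [0,0,0,0,0,0,1]

```text
clock: 18.02
tool_pos: [0.5144, 0.0317, 0.0718]
ee_rot: [-0.0, 0.984, 0.001, -0.176]
force: [-0.4, -0.0, -1.6]
opening: 0.0121
grip_force: 40.0
```

Run:
```python
from h import *
report()
p,M=tcp((0,0,0),(.4717,.032,.006),-180,0); rows(p,M,3,1)
```

```text
j [ 0.37  0.55 -0.65  1.64  0.23  1.41 -1.9 ] F [-0.4 -0.  -1.6] open 0.01207369465927704 lip [0.4057 0.0315 0.0471] origin [0.4706 0.0317 0.0178] cupx [-1.    -0.002  0.005] tilt -0.26135428508621644
[[-0.0, 0.0, 0.0, 2.0, -0.0, 4.0, 1], [-0.0, 0.0, 0.0, 1.0, -0.0, 3.0, 1], [-0.0, 0.5, 0.0, 2.0, -0.0, 4.0, 1]]
```

Call:
drive_tool:
  rows:
    - [0,0,0,2,0,4,1]
    - [0,0,0,1,0,3,1]
    - [0,0,0,1,0,3,1]
    - [0,0,0,0,0,0,1]

```text
clock: 18.52
tool_pos: [0.5147, 0.0317, 0.061]
ee_rot: [-0.0, 0.984, 0.001, -0.176]
force: [-0.3, 0.3, -0.8]
opening: 0.0118
grip_force: 40.0
```

Run:
```python
from h import *
report()
```

```text
j [ 0.37  0.56 -0.64  1.64  0.24  1.4  -1.91] F [-0.3  0.3 -0.8] open 0.01176381668697541 lip [0.4061 0.0315 0.0364] origin [0.4709 0.0317 0.0071] cupx [-1.    -0.002  0.004] tilt -0.2571033410753212
```

Call:
drive_tool:
  rows:
    - [0,0,0,0,0,1,1]
    - [0,0,0,0,0,0,1]

```text
clock: 18.77
tool_pos: [0.5145, 0.0317, 0.0603]
ee_rot: [-0.0, 0.984, 0.001, -0.176]
force: [0.8, -0.2, -1.3]
opening: 0.0116
grip_force: 40.0
```

Call:
drive_tool:
  rows:
    - [0,0,0,0,0,1,1]
    - [0,0,0,0,0,0,1]

```text
clock: 19.02
tool_pos: [0.5141, 0.0317, 0.0594]
ee_rot: [-0.0, 0.984, 0.001, -0.176]
force: [0.4, 0.5, -2.2]
opening: 0.0119
grip_force: 40.0
```

Call:
drive_tool:
  rows:
    - [0,0,0,0,0,1,1]
    - [0,0,0,0,0,0,1]

```text
clock: 19.27
tool_pos: [0.5142, 0.0317, 0.0593]
ee_rot: [-0.0, 0.985, 0.001, -0.175]
force: [0.2, -0.6, 6.1]
opening: 0.0116
grip_force: 40.0
```

Call:
drive_tool:
  rows:
    - [0,0,0,0,0,1,1]
    - [0,0,0,0,0,0,1]

```text
clock: 19.52
tool_pos: [0.5142, 0.0317, 0.0592]
ee_rot: [-0.0, 0.985, 0.001, -0.175]
force: [0.9, -0.5, 13.2]
opening: 0.012
grip_force: 40.0
```

Call:
drive_tool:
  rows:
    - [0,0,0,0,0,-2,1]
    - [0,0,0,0,0,0,0.7]
    - [0,0,0,0,0,0,0.3]
    - [0,0,0,0,0,0,0]
    - [0,0,0,0,0,0,0]

```text
clock: 20.15
tool_pos: [0.514, 0.0317, 0.0593]
ee_rot: [-0.0, 0.984, 0.001, -0.176]
force: [1.0, 0.7, 0.2]
opening: 0.0439
grip_force: 0.0
```

Call:
drive_tool:
  rows:
    - [0,0,0,0,0,0,0]
    - [0,0,0,0,0,0,0]
    - [0,0,0,0,0,0,0]

```text
clock: 20.52
tool_pos: [0.5141, 0.0317, 0.0594]
ee_rot: [-0.0, 0.984, 0.001, -0.176]
force: [-0.5, 0.1, -0.2]
opening: 0.0738
grip_force: 0.0
```

Call:
drive_tool:
  rows:
    - [0,0,0,0,0,-8,0]
    - [0,0,0,0,0,-16,0]
    - [0,0,0,0,0,-16,0]
    - [0,0,0,0,0,-20,0]
    - [0,0,0,0,0,-20,0]

```text
clock: 21.15
tool_pos: [0.5426, 0.0317, 0.1362]
ee_rot: [-0.001, 0.985, 0.001, -0.175]
force: [1.0, -0.0, -0.7]
opening: 0.0868
grip_force: 0.0
```

Call:
drive_tool:
  rows:
    - [0,0,0,0,0,-20,0]
    - [0,0,0,0,0,-20,0]
    - [0,0,0,0,0,-20,0]
    - [0,0,0,0,0,0,0]
    - [0,0,0,0,0,0,0]

```text
clock: 21.78
tool_pos: [0.5623, 0.0316, 0.1905]
ee_rot: [-0.0, 0.984, 0.001, -0.176]
force: [-0.6, -0.2, 0.3]
opening: 0.087
grip_force: 0.0
```

Run:
```python
from h import *
report(); brass()
C=cupR(-180,0);o=np.array([.4709,.0317,.005])
for n in("scene","side"):
    im=capture(n); h=cv2.cvtColor(im,cv2.COLOR_RGB2HSV)
    b=cv2.morphologyEx(cv2.inRange(h,(105,110,40),(125,255,255)),cv2.MORPH_OPEN,np.ones((3,3)))
    k,l,st,ce=cv2.connectedComponentsWithStats(b)
    for i in range(1,k):
        if st[i][4]>300: print(n,"obs box",st[i][:2],st[i][:2]+st[i][2:4]-1)
    u=np.array([proj(cam(n),o+C@np.array(P)/1e3) for P in [(65,22,29),(65,-22,29),(-24,22,0),(-24,-22,0),(24,22,0),(24,-22,0),(-27,22,45),(-27,-22,45)]])
    print(" expected",u.min(0),u.max(0))
    m=cv2.inRange(h,(5,60,80),(16,190,230))
    k,l,st,ce=cv2.connectedComponentsWithStats(cv2.morphologyEx(m,cv2.MORPH_OPEN,np.ones((3,3))))
    e=np.array([proj(cam(n),(.4717+.048*np.cos(a),.032+.048*np.sin(a),.005)) for a in np.linspace(0,6.28,60)]);print(" coaster exp",e.min(0),e.max(0))
    for i in range(1,k):
        if st[i][4]>150: print(" cork obs",st[i][:2],st[i][:2]+st[i][2:4]-1)
```

```text
j [ 0.34  0.53 -0.65  1.39  0.21  1.66 -1.88] F [-0.6 -0.2  0.3] open 0.0870461359085786 lip [0.4537 0.0315 0.1658] origin [0.5186 0.0316 0.1365] cupx [-1.    -0.002  0.004] tilt -0.25215975138081564
brass px compartment 167 visible blue in comp 0 brass in cup silhouette 0 0
scene obs box [202 227] [244 260]
 expected [199.02739229 223.42917992] [247.54923299 262.09931345]
 coaster exp [209.27929423 233.57125268] [254.89662251 267.12767961]
 cork obs [218 237] [256 269]
 cork obs [316 254] [436 316]
 cork obs [ 66 391] [ 92 419]
 cork obs [362 403] [387 419]
side obs box [313 229] [360 259]
 expected [310.38270687 227.5636171 ] [360.7759831  260.73595399]
 coaster exp [301.12090944 242.96875253] [349.79780218 266.27024539]
 cork obs [270 175] [330 214]
 cork obs [362 212] [382 223]
 cork obs [301 246] [348 267]
```

Cup stands upright on the coaster, and the spacers are in the compartment. Handing in.

```bash
python3 -c "
from cell import close_job
print(close_job())"
```

```text
the job is handed in; nothing more can be done
None
```

I poured the spacers into the front middle compartment, set the empty cup upright near the middle of the cork coaster, let go and handed the job in at about 22 s. The camera checks agree, but I couldn't count all six spacers one by one and didn't re-measure the tape roll or paste tin.

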